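# Hang the clip bin on the two studs of its bench stand

### The job

Hang the empty clip bin back on its stand: carry it by the rubber grip, bring the keyholes in its back over both stud heads together, press the back against the hanger plate and slide the bin down until it is fully home, level on both studs, with the spring ball clicked into its hole. The hanger plate is clamped at whatever height the last person chose, so feel for the studs with a light touch and never force the bin; then let go, and leave the tray, screwdriver, pliers and tape as they are.

Things in the scene. Friction and masses are not known exactly. Their poses are not given: they have to be found in the camera images.
- bin: Empty bin of bare sheet steel, 0.34 to 0.55 kg, 150 mm wide (y), 108 mm deep (x), two compartments, side walls 46 mm, front wall 34 mm high, a taller back and a black grip in the middle. Stands upright on the bench. Origin: on its underside, below the middle of the grip; z up, x points to its back. Hung home, its underside is 50 to 86 mm above the bench.
- bin_grip (a point): Grasp point in the bin's ribbed black rubber grip, 87 mm above the bin's origin. The grip is 14 mm thick along the bin's y, 50 mm long along x, stands on the middle divider and is clear of the walls from z = 50 to 104 mm, with 65 mm of free room on either side. The bin nearly balances about it; hold it firmly (about 50 N) so that it cannot pivot.
- bin_back (a point): On the rear face of the bin's back sheet, midway between the keyholes, 42 mm behind (x) and 70 mm above the bin's origin. Sheet 4 mm thick, 150 wide, 110 high. Keyholes at y = -50 and +50: round entry 21 mm wide centred at this height, running up into a slot 12 mm wide that ends 21.5 mm higher; solid sheet below. Between them, 17 mm above this point, an 11.4 mm hole for the ball.
- stand: Fixed stand: grey foot plate 150 x 300 x 12 mm, two aluminium posts 199 mm high at y = -118 and +118, and in front of them an upright grey hanger plate 272 mm wide that reaches 35 mm above and 100 mm below its studs, held by four black knobs standing out 18 mm. Origin: at bench height straight below the middle of the plate's front face, the plane x = 0, which looks along -x, to the robot; z up.
- stand_face (a point): Point of the plate's face midway between the studs at their mean height, 155 mm over the bench. The true stud height is anything from 137 to 173 mm, not reported; the plate does not yield. Studs at y = -50 and +50, level: neck 9 mm thick, 6 mm long, then a head 18 mm wide, nose chamfered, ending 11 mm out of the face. The heads clear the sheet only when it is within 2 mm of the face.
- plunger (a joint): Travel (m) of the 12 mm spring ball midway between the studs, 0.7 mm below their axis. 0 = out, 6 mm proud of the face (2.4 N, then 1.2 N per mm); 0.004 to 0.006 with the sheet pressed on it (7 to 9 N); under 0.002 once home. Its friction holds the bin up: keep pressing and slide it 17 mm down with 3 to 10 N until it stops. Contact forces at the stand add up to 2 or 3 times the push at the grip.
- tray: Grey sheet-metal parts tray with nuts, 90 x 130 mm, 45 mm high, open on top. Origin: centre of its underside. Bystander; it and the bin may stand on either side.
- screwdriver: Screwdriver with yellow handle, 194 mm long, 27 mm thick, lying on the bench. Origin: middle of its length, at the bench. Bystander.
- pliers: Pliers with blue grips, 193 x 76 mm, 14 mm high, lying on the left. Origin: centre, at the bench. Bystander.
- tape: Roll of black tape, 78 mm in diameter, 19 mm high, lying flat on the right. Origin: centre of its underside. Bystander.
Mind the look-alikes: they are no part of the job. There is more than one size of the bin; the job needs the larger.

How it is judged:
On the way:
1. both stud heads are through the keyholes, the bin's back lies against the hanger plate and presses the ball in (x of bin in the frame of stand above -0.046 m and value of joint plunger above 0.0033 m), for 0.1 s.
At the end, for the whole second after the job is handed in: The bin hangs still on both studs, clear of the bench, upright within 0.05 rad and square to the plate, centred within 4 mm, its back within 3.5 mm of the hanger plate, and home on the studs, so that the ball has sprung into its hole (pressed in less than 2.5 mm) (value of joint plunger below 0.0025 m and x of bin in the frame of stand between -0.0455 and -0.039 m and y of bin in the frame of stand between -0.004 and 0.004 m and height (world z) of bin between 0.045 and 0.092 m and angle between bin's own z axis and vertical below 0.05 rad and angle between the x axis of bin and the x axis of stand, either way round below 0.06 rad and linear speed of bin below 0.02 m/s); the robot touches nothing.
It fails at once if the bin is forced against the stand: its contact forces on the stand add up to more than 55 N (contact force between bin and stand above 55 N).
It fails at once if the tray is pushed more than 20 mm from its place (distance of tray from where it was at the start of the episode above 0.02 m).
It fails at once if the screwdriver is pushed more than 20 mm from its place (distance of screwdriver from where it was at the start of the episode above 0.02 m).
It fails at once if the pliers is pushed more than 20 mm from its place (distance of pliers from where it was at the start of the episode above 0.02 m).
It fails at once if the tape is pushed more than 20 mm from its place (distance of tape from where it was at the start of the episode above 0.02 m).
It also fails if it takes over 64 s, if anything falls off the work surface, if the arm or the gripper's body presses on something with over 40 N, if the wrist force passes 120 N, or if a joint passes its speed limit or range.

### The arm

A 6-joint arm with a two-finger parallel gripper is mounted at the origin on the work surface; the furniture and walls round the work are solid. World frame = base frame: x ahead of the robot, y to its left, z up, the work surface at z = 0. Lengths are in m, angles in rad, forces in N, time in s.
With the tool pointing down it reaches from about 0.3 to 0.875 m from the base axis. Payload 6.4 kg.
Tool frame: the origin (TCP) lies midway between the tips of the shut fingers; the grasp point (between the pads) lies 19 mm behind it; z points along the fingers, y is the line along which they close (so a half turn about z gives the same grasp; the last joint's range is limited). The gripper opens to 85 mm and grips with 20 to 120 N. Pads are 22 mm wide; open, the fingers measure 114 mm over their backs; the gripper's body (76 mm by 85 mm) begins 54 mm behind the grasp point. The pads swing forward as they close: fully open they stand 13 mm farther back than shut.
Start: joints at [-1.535, 0.181, 1.607, -0, 1.354, -0.206], TCP at [0.138, -0.558, 0.231] pointing down, gripper open.
Joint ranges: [-2.99, 2.99], [-0.89, 2.07], [0.3, 2.58], [-1.14, 4.28], [0, 2.63], [-3.12, 3.12]. Speed limits (rad/s): [2.57, 2.57, 3.01, 3.14, 3.14, 3.14].

### API

Orientations are given as a unit quaternion [w, x, y, z].
In Python, from bench import sensors, vision, ctrl gives the robot as it stands.
- The arm moves only by the tool carry_out, never from a script. Its argument "deltas" is text: rows parted by semicolons, each of 7 numbers parted by spaces: the shift along the tool's x, y, z in mm, then the turn, a rotation vector about the tool's x, y, z in rad, then the closure, from 0 (fully open) to 1 (shut). In form: tx ty tz ax ay az claw; .... A call has 1 to 12 rows; each row is the pose to reach, as a shift and turn from the pose commanded when the call began, along the tool's axes at that moment; what a row does not reach only later rows make up. A row lasts 1/8 s, in which the tool goes at most 62.5 mm and 10.7 degrees, less where a joint would pass 70% of its speed; a pose out of reach is approached as far as the arm can. A call with a gripper value outside its range is refused whole. The fingers move at their own pace and stop on an object; the grip force is fixed at half the most. Time passes only in rows, so rows that repeat a pose let the fingers close. It gives the time, the measured TCP pose, the force, the opening and the grip force at its end, in the units of the state.
- sensors.get_obs(): the state, without advancing time (a new reading comes with each control period).
- vision.camera(name): name is "scene" or "top" or "wrist"; returns the picture (420x560x3 uint8, blue, green, red); there is no depth.
- vision.camera_model(name): a dict with "K" (3x3 intrinsics, pixels), "extrinsics" (4x4, takes a point from world to camera coordinates); the wrist camera has in their place "hand_eye" (4x4, takes a point from camera to tool coordinates, whose origin is the TCP and whose axes are the flange's). Camera axes: x right, y down, z forward; pixel columns grow to the right and rows downward; lengths in m; the calibration is good to about 2 mm. A picture is of the moment at which its call begins: read the wrist's pose just before it. camera_model takes no time and is no camera call.
- ctrl.hand_in(): hands the job in; it is judged then, once.
The state is a dict: "time_s": time; "q": joint angles; "dq": joint speeds; "joint_efforts": joint torques, N m; "eef_pos": TCP position; "eef_rot": TCP orientation; "wrist_force": force on the tool from outside, world axes, zero at the start; "torque": the same for the moment, N m; "opening": opening from 0.0 (shut) to 1.0 (fully open); "grasp_force": force on a finger pad.
Only numpy, scipy, OpenCV 4.12 (cv2) and the standard library are available. Lean on these libraries where they do the work, as an engineer would, in place of code of your own. Each camera call takes 0.05 s, during which the arm holds its last target. There are 200 camera calls.

## Working session

There is one attempt and no reset: what is moved stays moved. The work goes in short steps, Python scripts to look and compute and a tool call to move; the robot and the scene stay as the last step left them, time stands still between calls to the robot, and variables do not carry over. Pictures are saved under pics/ and viewed, at most 10 in all, crops included, and the job is handed in when it is done.

Besides the shell and the picture viewer there is one more tool, called by a JSON object that holds its "fn" and its "kwargs". carry_out: Moves the arm, as the interface text tells. Its arguments: {"type":"object","properties":{"deltas":{"type":"string"}},"required":["deltas"]}

```bash
mkdir -p pics; ls; python3 - <<'E'
from bench import sensors, vision, ctrl
import cv2,numpy as np
np.set_printoptions(precision=4,suppress=True)
o=sensors.get_obs()
for k,v in o.items(): print(k,v)
for n in("scene","top"):
    cv2.imwrite(f"pics/{n}0.png",vision.camera(n)); m=vision.camera_model(n); print(n,m)
print(vision.camera_model("wrist"))
E
```

```text
pics
time_s 0.0
q [-1.5354  0.1815  1.608  -0.      1.3538 -0.2063]
dq [ 0.0002 -0.0012 -0.0002  0.0017  0.0022 -0.0002]
joint_efforts [  0.0012 -44.487  -35.1336  -0.0001   0.0091  -0.    ]
eef_pos [ 0.1376 -0.5577  0.2304]
eef_rot [-0.0009  0.9927  0.1206  0.0001]
wrist_force [ 0.0733 -0.1391  0.3269]
torque [0.0297 0.0013 0.0267]
grasp_force 0.0
opening 1.000529989408919
scene {'K': array([[382.3875,   0.    , 283.5954],
       [  0.    , 382.3875, 211.5633],
       [  0.    ,   0.    ,   1.    ]]), 'extrinsics': array([[-0.7285, -0.6847, -0.0217,  0.362 ],
       [-0.4125,  0.4638, -0.7841,  0.255 ],
       [ 0.5469, -0.5622, -0.6203,  0.848 ],
       [ 0.    ,  0.    ,  0.    ,  1.    ]])}
top {'K': array([[526.5595,   0.    , 274.5641],
       [  0.    , 526.5595, 211.1212],
       [  0.    ,   0.    ,   1.    ]]), 'extrinsics': array([[-0.0042, -1.    ,  0.0087, -0.0003],
       [-0.9988,  0.0038, -0.0485,  0.4628],
       [ 0.0485, -0.0089, -0.9988,  1.3791],
       [ 0.    ,  0.    ,  0.    ,  1.    ]])}
{'K': array([[343.8557,   0.    , 277.7776],
       [  0.    , 343.8557, 212.6853],
       [  0.    ,   0.    ,   1.    ]]), 'hand_eye': array([[ 0.0011, -0.9565, -0.2916,  0.0748],
       [ 1.    ,  0.0009,  0.0007, -0.0007],
       [-0.0004, -0.2916,  0.9565, -0.1439],
       [ 0.    ,  0.    ,  0.    ,  1.    ]])}
```

View pics/top0.png

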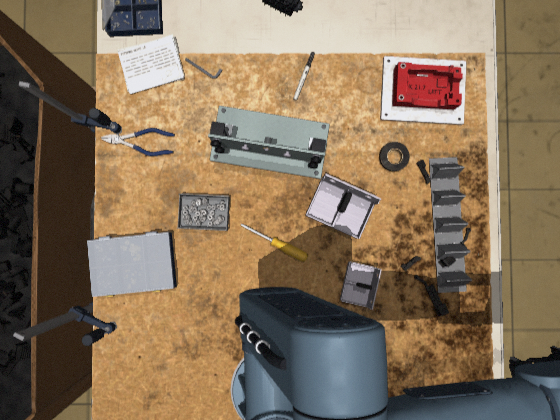

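View pics/scene0.png

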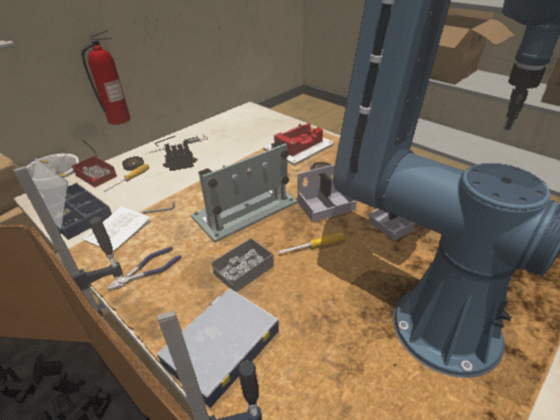

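The top view shows two bins: a larger one at (342,205) and a smaller one at (361,285). The tray is at (204,211), and the dark shelf rack is at (447,225). By the description I choose the larger bin at (342,205), and I'll check it and the stand in one crop.

```bash
python3 - <<'E'
import cv2
im=cv2.imread("pics/top0.png")[98:248,200:400]
cv2.imwrite("pics/crop1.png",cv2.resize(im,None,fx=4,fy=4,interpolation=cv2.INTER_CUBIC))
E
cat > h.py <<'E'
import numpy as np,cv2
from bench import sensors,vision,ctrl
from scipy.spatial.transform import Rotation as R
np.set_printoptions(precision=4,suppress=True)
def tool():
    o=sensors.get_obs(); T=np.eye(4); w,x,y,z=o["eef_rot"]
    T[:3,:3]=R.from_quat([x,y,z,w]).as_matrix(); T[:3,3]=o["eef_pos"]; return T
def cam(name,T=None):
    m=vision.camera_model(name)
    return m["K"],(T@m["hand_eye"] if name=="wrist" else np.linalg.inv(m["extrinsics"]))
def ray(K,C,uv): return C[:3,3],C[:3,:3]@np.linalg.inv(K)@np.array([uv[0],uv[1],1.])
def onz(K,C,uv,z):
    p,d=ray(K,C,uv); return p+d*(z-p[2])/d[2]
def proj(K,C,P):
    c=np.linalg.inv(C)@np.append(P,1); return (K@(c[:3]/c[2]))[:2]
E
```

```text
(no output)
```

View pics/crop1.png

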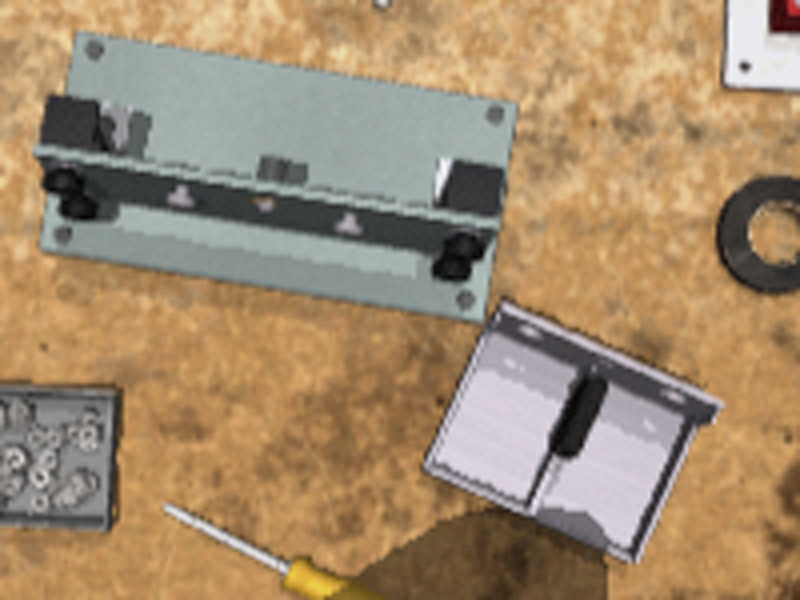

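The crop shows the large bin with the grip at crop (580,415) and its back's top edge running from (505,302) to (722,403), with keyholes visible at both ends. The stand's foot corners are at (78,32), (517,100), (487,321) and (41,250), and its studs are at (180,197) and (348,225).

```bash
python3 - <<'E'
from h import *
K,C=cam("top"); f=lambda u,v,z:onz(K,C,(200+u/4-.375,98+v/4-.375),z)
print("cam",C[:3,3])
c=[f(u,v,.012) for u,v in((78,32),(517,100),(487,321),(41,250))]
for p in c: print(p)
cm=np.mean(c,0); d=(c[0]-c[1])+(c[3]-c[2]); ys=np.degrees(np.arctan2(d[1],d[0]))
e=(c[0]-c[3])+(c[1]-c[2]); print("foot centre",cm,"len",np.linalg.norm(d)/2,np.linalg.norm(e)/2,"yaw x-axis from long",ys-90,"short",np.degrees(np.arctan2(e[1],e[0])))
for z in(.137,.155,.173): print("studs/ball",f(180,194,z),f(348,222,z),f(264,203,z))
for z in(.172,.19,.208): print("plate top front edge",f(36,156,z),f(500,222,z))
print("post tops",f(72,125,.199),f(473,190,.199))
a,b=f(505,300,.11),f(722,402,.11); d=a-b;print("bin back top",a,b,np.linalg.norm(d),"yaw",np.degrees(np.arctan2(d[1],d[0]))-90,(a+b)/2)
g1,g2=f(595,378,.104),f(567,450,.104);print("grip",g1,g2,(g1+g2)/2)
T=tool();print(T)
E
```

```text
cam [0.3954 0.0101 1.3999]
[0.7446 0.1442 0.012 ]
[ 0.6982 -0.1478  0.012 ]
[ 0.5505 -0.1266  0.012 ]
[0.5987 0.1686 0.012 ]
foot centre [0.648  0.0096 0.012 ] len 0.29738160248767914 0.14854957680837802 yaw x-axis from long -9.147301260968135 short -8.82991228460259
studs/ball [0.6141 0.0705 0.137 ] [ 0.5968 -0.0308  0.137 ] [0.6085 0.0198 0.137 ]
studs/ball [0.611  0.0697 0.155 ] [ 0.5939 -0.0302  0.155 ] [0.6055 0.0197 0.155 ]
studs/ball [0.6079 0.0688 0.173 ] [ 0.5911 -0.0297  0.173 ] [0.6024 0.0196 0.173 ]
plate top front edge [0.6308 0.1533 0.172 ] [ 0.591 -0.119  0.172]
plate top front edge [0.6273 0.1512 0.19  ] [ 0.5881 -0.1171  0.19  ]
plate top front edge [0.6239 0.1491 0.208 ] [ 0.5852 -0.1152  0.208 ]
post tops [0.6435 0.1295 0.199 ] [ 0.6052 -0.1008  0.199 ]
bin back top [ 0.5525 -0.1281  0.11  ] [ 0.489  -0.2611  0.11  ] 0.14735540223984037 yaw -25.503659340203484 [ 0.5208 -0.1946  0.11  ]
grip [ 0.5046 -0.184   0.104 ] [ 0.4601 -0.1662  0.104 ] [ 0.4824 -0.1751  0.104 ]
[[ 0.9709  0.2395 -0.0001  0.1377]
 [ 0.2395 -0.9709  0.0016 -0.5578]
 [ 0.0003 -0.0015 -1.      0.2305]
 [ 0.      0.      0.      1.    ]]
```

```bash
cat >> h.py <<'E'
def Rt(yaw,tilt=0):
    c,s=np.cos(yaw),np.sin(yaw); return np.array([[c,s,0],[s,-c,0],[0,0,-1]])@R.from_rotvec([0,tilt,0]).as_matrix()
def delta(pos,Rm,T=None):
    T=tool() if T is None else T
    t=T[:3,:3].T@(np.array(pos)-T[:3,3]); print("mm",np.round(t*1e3,1),"rv",np.round(R.from_matrix(T[:3,:3].T@Rm).as_rotvec(),4))
E
python3 - <<'E'
from h import *
r=np.radians
delta((.40,-.25,.40),Rt(r(90)))
delta((.46,.01,.28),Rt(r(171),-.4))
E
```

```text
mm [ 328.5 -236.3 -169.1] rv [-0.0011 -0.0012 -1.329 ]
mm [ 448.9 -474.1  -48.7] rv [-0.5462 -0.1125 -2.6939]
```

{"fn": "carry_out", "kwargs": {"deltas": "0 0 -120 0 0 0 0; 0 0 -160 0 0 0 0; 0 0 -170 0 0 -0.2 0; 330 -236 -170 0 0 -1.33 0; 330 -236 -170 0 0 -1.33 0; 330 -236 -170 0 0 -1.33 0; 330 -236 -170 0 0 -1.33 0; 330 -236 -170 0 0 -1.33 0; 330 -236 -170 0 0 -1.33 0; 330 -236 -170 0 0 -1.33 0; 330 -236 -170 0 0 -1.33 0"}}

```text
time_s: 1.48
eef_pos: [0.4025, -0.2483, 0.401]
eef_rot: [-0.0, 0.705, 0.709, 0.0]
wrist_force: [0.4, -0.2, -0.7]
opening: 1.0
grasp_force: 0.0
```

```bash
python3 - <<'E'
from h import *
r=np.radians;print(tool(),sensors.get_obs()["time_s"])
delta((.46,.01,.28),Rt(r(171),-.4))
E
```

```text
[[-0.005   1.     -0.0002  0.4025]
 [ 1.      0.005   0.0005 -0.2483]
 [ 0.0005 -0.0002 -1.      0.401 ]
 [ 0.      0.      0.      1.    ]] 1.475
mm [257.9  58.8 121.2] rv [-0.2813 -0.3318 -1.3887]
```

{"fn": "carry_out", "kwargs": {"deltas": "258 59 121 -0.28 -0.33 -1.39 0; 258 59 121 -0.28 -0.33 -1.39 0; 258 59 121 -0.28 -0.33 -1.39 0; 258 59 121 -0.28 -0.33 -1.39 0; 258 59 121 -0.28 -0.33 -1.39 0; 258 59 121 -0.28 -0.33 -1.39 0; 258 59 121 -0.28 -0.33 -1.39 0; 258 59 121 -0.28 -0.33 -1.39 0; 258 59 121 -0.28 -0.33 -1.39 0; 258 59 121 -0.28 -0.33 -1.39 0; 258 59 121 -0.28 -0.33 -1.39 0"}}

```text
time_s: 2.85
eef_pos: [0.4605, 0.0076, 0.2803]
eef_rot: [0.197, 0.079, 0.977, -0.016]
wrist_force: [0.4, 0.1, 0.1]
opening: 1.003
grasp_force: 0.0
```

```bash
python3 - <<'E'
from h import *
T=tool();np.save("pics/T1.npy",T);im=vision.camera("wrist");cv2.imwrite("pics/w1.png",im)
print(T)
E
```

```text
[[-0.9099  0.1611  0.3822  0.4605]
 [ 0.1484  0.9869 -0.0626  0.0076]
 [-0.3873 -0.0003 -0.922   0.2803]
 [ 0.      0.      0.      1.    ]]
```

View pics/w1.png

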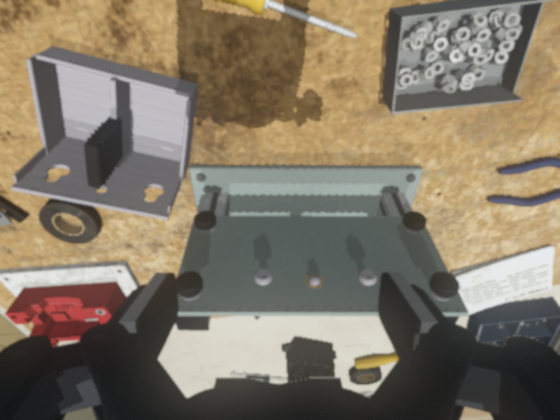

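The wrist view (image bottom is forward) shows the studs at (263,277) and (369,276) with the ball at (315,281). The big bin is at left with its grip at (105,155) and its keyholes at (58,174) and (154,191). Next I'll take a lower second view to triangulate.

```bash
python3 - <<'E'
from h import *
delta((.44,.02,.18),Rt(np.radians(171),-.85))
E
```

```text
mm [59.3  8.8 83.9] rv [-0.0027 -0.4523 -0.0032]
```

{"fn": "carry_out", "kwargs": {"deltas": "59 9 84 0 -0.45 0 0; 59 9 84 0 -0.45 0 0; 59 9 84 0 -0.45 0 0; 59 9 84 0 -0.45 0 0; 59 9 84 0 -0.45 0 0; 59 9 84 0 -0.45 0 0"}}

```text
time_s: 3.65
eef_pos: [0.4489, 0.0231, 0.1825]
eef_rot: [0.405, 0.074, 0.911, -0.034]
wrist_force: [-0.4, 0.0, 0.3]
opening: 1.0
grasp_force: 0.0
```

```bash
python3 - <<'E'
from h import *
T=tool();np.save("pics/T2.npy",T);im=vision.camera("wrist");cv2.imwrite("pics/w2.png",im)
print(T)
E
```

```text
[[-0.6606  0.1617  0.7332  0.4489]
 [ 0.1064  0.9868 -0.1218  0.0231]
 [-0.7432 -0.0025 -0.6691  0.1825]
 [ 0.      0.      0.      1.    ]]
```

View pics/w2.png

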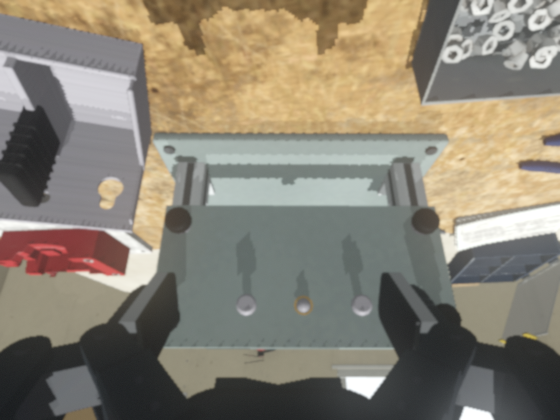

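The second view has the studs at (246,305) and (361,305) and the ball at (303,306), all clear between the fingers.

```bash
python3 - <<'E'
from h import *
def blob(im,u,v,r=14):
    p=cv2.cvtColor(im,cv2.COLOR_BGR2GRAY)[v-r:v+r+1,u-r:u+r+1]
    _,m=cv2.threshold(p,0,255,cv2.THRESH_OTSU)
    n,l,s,c=cv2.connectedComponentsWithStats(m); k=1+np.argmin([np.hypot(*(c[i]-r))+(1e3 if s[i,4]<15 else 0) for i in range(1,n)])
    return c[k]+[u-r,v-r],s[k]
def tri(rays):
    A=np.zeros((3,3));b=np.zeros(3)
    for p,d in rays:
        M=np.eye(3)-np.outer(d,d)/(d@d);A+=M;b+=M@p
    x=np.linalg.solve(A,b); return x,[np.linalg.norm(np.cross(x-p,d))/np.linalg.norm(d) for p,d in rays]
I=[cv2.imread(f"pics/w{i}.png") for i in(1,2)];CC=[cam("wrist",np.load(f"pics/T{i}.npy")) for i in(1,2)]
P={}
for n,uv in {"R":((263,277),(246,305)),"L":((369,276),(361,305))}.items():
    q=[blob(I[i],*uv[i]) for i in(0,1)]; print(n,*q)
    P[n],res=tri([ray(*CC[i],q[i][0]) for i in(0,1)]); print(P[n],res)
d=P["L"]-P["R"];print("sep",np.linalg.norm(d),"yaw",np.degrees(np.arctan2(d[1],d[0]))-90,"mid",(P["L"]+P["R"])/2)
m=(P["L"]+P["R"])/2;print("top proj",[proj(*cam("top"),P[n]) for n in P],"seen",(200+180/4-.4,98+194/4-.4),(200+348/4-.4,98+222/4-.4))
# bin in w1: back top edge corners & keyhole centres
K,C=CC[0]
for n,uv,z in(("backtop R",(14,188),.11),("backtop L",(170,215),.11)): print(n,onz(K,C,uv,z))
T=tool();print(T[:3,3])
E
```

```text
R (array([262.6429, 281.1633]), array([ 6, 14, 16,  9, 98], dtype=int32)) (array([246.1279, 311.5698]), array([ 5, 16, 18,  9, 86], dtype=int32))
[ 0.5906 -0.0267  0.1756] [np.float64(0.00020750218563899152), np.float64(0.00020750218563899653)]
L (array([368.0459, 281.1835]), array([  5,  15,  17,   9, 109], dtype=int32)) (array([361.7229, 311.8193]), array([ 7, 17, 17,  8, 83], dtype=int32))
[0.6065 0.0713 0.1754] [np.float64(6.08236503982594e-05), np.float64(6.082365039826892e-05)]
sep 0.09923460516906289 yaw -9.224356660403942 mid [0.5986 0.0223 0.1755]
top proj [array([285.386 , 153.1516]), array([243.5152, 146.5271])] seen (244.6, 146.1) (286.6, 153.1)
backtop R [ 0.4917 -0.2576  0.11  ]
backtop L [ 0.5489 -0.1193  0.11  ]
[0.449  0.023  0.1827]
```

```bash
python3 - <<'E'
import cv2,numpy as np
a=cv2.imread("pics/w1.png")[255:305,235:395];b=cv2.imread("pics/w2.png")[280:330,225:385]
c=cv2.resize(np.vstack([a,b]),None,fx=5,fy=5,interpolation=cv2.INTER_CUBIC)
cv2.imwrite("pics/crop2.png",cv2.convertScaleAbs(c,alpha=1.3))
E
```

```text
(no output)
```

View pics/crop2.png

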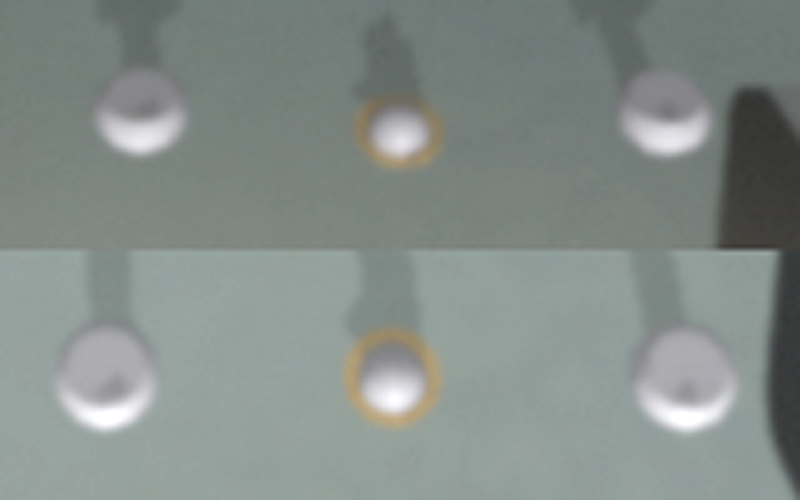

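Zoomed head silhouettes are centred at crop (141,112)/(665,112) in w1 and (106,378)/(685,378) in w2. The ball's brass ring is at (399.5,131) and (392.5,377).

```bash
cat >> h.py <<'E'
def tri(rays):
    A=np.zeros((3,3));b=np.zeros(3)
    for p,d in rays:
        M=np.eye(3)-np.outer(d,d)/(d@d);A+=M;b+=M@p
    x=np.linalg.solve(A,b); return x,[np.linalg.norm(np.cross(x-p,d))/np.linalg.norm(d) for p,d in rays]
E
python3 - <<'E'
from h import *
CC=[cam("wrist",np.load(f"pics/T{i}.npy")) for i in(1,2)]
f=[lambda x,y:(235+x/5-.4,255+y/5-.4),lambda x,y:(225+x/5-.4,280+(y-250)/5-.4)]
P={}
for n,q in {"R":((141,112),(106.5,378)),"L":((665,112.5),(685.5,378.5)),"ring":((399.5,131),(392.5,377))}.items():
    P[n],r=tri([ray(*CC[i],f[i](*q[i])) for i in(0,1)]); print(n,P[n],r)
d=P["L"]-P["R"];yaw=np.arctan2(d[1],d[0])-np.pi/2;ex=np.array([np.cos(yaw),np.sin(yaw),0])
m=(P["L"]+P["R"])/2;print("sep",np.linalg.norm(d),"yaw",np.degrees(yaw),"mid",m,"->face",m+.0085*ex,"ring in front of m",(P["ring"]-m)@ex)
K,C=CC[0]
for n,uv,z in(("backtop R",(14,188),.11),("backtop L",(170,215),.11),("griptop",(118,130),.104)): print(n,onz(K,C,uv,z))
E
```

```text
R [ 0.591  -0.027   0.1701] [np.float64(1.0399039567934422e-06), np.float64(1.039903956821378e-06)]
L [0.6075 0.0719 0.1698] [np.float64(3.45627660868221e-06), np.float64(3.4562766086609717e-06)]
ring [0.6066 0.0212 0.1684] [np.float64(1.2239090534371056e-05), np.float64(1.2239090534365294e-05)]
sep 0.10028304037743692 yaw -9.451462587517865 mid [0.5992 0.0225 0.17  ] ->face [0.6076 0.0211 0.17  ] ring in front of m 0.007464148899621116
backtop R [ 0.4917 -0.2576  0.11  ]
backtop L [ 0.5489 -0.1193  0.11  ]
griptop [ 0.4527 -0.1329  0.104 ]
```

```bash
python3 - <<'E'
from h import *
delta((.482,-.175,.235),Rt(np.radians(155.5)))
E
```

```text
mm [ -81.7 -190.2   13.4] rv [0.1087 0.8338 0.2504]
```

{"fn": "carry_out", "kwargs": {"deltas": "-82 -190 13 0.109 0.834 0.25 0; -82 -190 13 0.109 0.834 0.25 0; -82 -190 13 0.109 0.834 0.25 0; -82 -190 13 0.109 0.834 0.25 0; -82 -190 13 0.109 0.834 0.25 0; -82 -190 13 0.109 0.834 0.25 0; -82 -190 13 0.109 0.834 0.25 0; -82 -190 13 0.109 0.834 0.25 0"}}

```text
time_s: 4.7
eef_pos: [0.4816, -0.1742, 0.2365]
eef_rot: [0.002, 0.212, 0.977, -0.0]
wrist_force: [1.2, -0.2, -0.3]
opening: 0.998
grasp_force: 0.0
```

```bash
python3 - <<'E'
from h import *
T=tool();np.save("pics/T3.npy",T);im=vision.camera("wrist");cv2.imwrite("pics/w3.png",im)
print(T)
E
```

```text
[[-0.9104  0.4138  0.0031  0.4816]
 [ 0.4138  0.9104 -0.0012 -0.1742]
 [-0.0033  0.0001 -1.      0.2365]
 [ 0.      0.      0.      1.    ]]
```

View pics/w3.png

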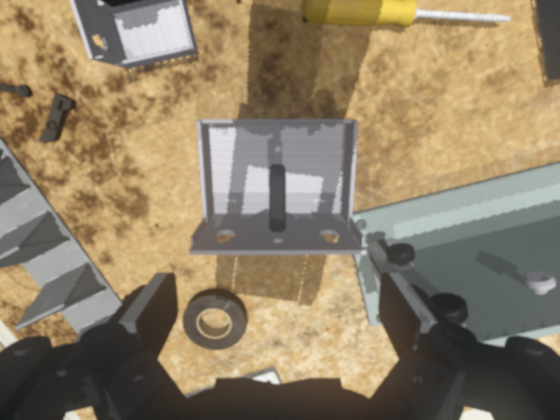

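The bin is square to the image: the back's top edge runs (190,253)–(366,254) and the grip top (278,165)–(278,231). It is clearly the larger bin, since the small one is at the top left.

```bash
python3 - <<'E'
from h import *
T=np.load("pics/T3.npy");K,C=cam("wrist",T);I=np.linalg.inv(T)
g=cv2.cvtColor(cv2.imread("pics/w3.png"),cv2.COLOR_BGR2GRAY)
m=(g[150:240,260:296]<55).astype(np.uint8)
for v in range(150,240,8): u=np.where(m[v-150])[0]; print(v,(u.min()+260,u.max()+260) if len(u) else None,end=" ")
print()
def t(n,uv,z):
    p=onz(K,C,uv,z);q=(I@np.append(p,1))[:3];print(n,p,"tool mm",q*1e3)
t("back R",(190.5,253.5),.11);t("back L",(366.5,254.5),.11);t("grip far",(278,166),.104);t("grip near",(278,231),.104)
t("front R",(200,121),.034);t("front L",(357.5,121),.034)
E
```

```text
150 None 158 None 166 None 174 None 182 None 190 None 198 None 206 None 214 None 222 None 230 None 238 None 
back R [ 0.492  -0.2597  0.11  ] tool mm [-44.5316 -73.5963 126.6443]
back L [ 0.5548 -0.1234  0.11  ] tool mm [-45.2298  76.5355 126.6684]
grip far [ 0.4555 -0.1613  0.104 ] tool mm [ 29.5287   0.9309 132.4083]
grip near [ 0.5062 -0.1843  0.104 ] tool mm [-26.1952   1.0019 132.594 ]
front R [ 0.3945 -0.217   0.034 ] tool mm [ 62.2001 -75.0807 202.2887]
front L [ 0.4578 -0.0774  0.034 ] tool mm [ 62.372   78.2158 202.3104]
```

{"fn": "carry_out", "kwargs": {"deltas": "-2 1.3 50 0 0 0 0; -2 1.3 90 0 0 0 0; -2 1.3 120 0 0 0 0; -2 1.3 145 0 0 0 0; -2 1.3 160 0 0 0 0; -2 1.3 167 0 0 0 0; -2 1.3 167 0 0 0 0; -2 1.3 167 0 0 0 0.5; -2 1.3 167 0 0 0 1; -2 1.3 167 0 0 0 1; -2 1.3 167 0 0 0 1; -2 1.3 167 0 0 0 1"}}

```text
time_s: 6.25
eef_pos: [0.4853, -0.1752, 0.0699]
eef_rot: [0.002, 0.212, 0.977, -0.001]
wrist_force: [-1.3, -2.1, 3.1]
opening: 0.159
grasp_force: 59.6
```

The grip is held (opening 13.5 mm, 60 N). Lift next.

{"fn": "carry_out", "kwargs": {"deltas": "0 0 -15 0 0 0 1; 0 0 -40 0 0 0 1; 0 0 -80 0 0 0 1; 20 0 -120 0 0 0 1; 40 0 -135 0 0 0 1; 40 0 -135 0 0 0 1; 40 0 -135 0 0 0 1"}}

```text
time_s: 7.12
eef_pos: [0.4482, -0.1577, 0.2039]
eef_rot: [0.001, 0.212, 0.977, -0.0]
wrist_force: [0.3, -0.1, -5.7]
opening: 0.153
grasp_force: 59.0
```

```bash
python3 - <<'E'
from h import *
T=tool();np.save("pics/T4.npy",T);im=vision.camera("wrist");cv2.imwrite("pics/w4.png",im)
print(T,sensors.get_obs()["wrist_force"],sensors.get_obs()["torque"])
yaw=np.radians(-9.2);ex=np.array([np.cos(yaw),np.sin(yaw),0]);F=np.array([.607,.0212,0])
p=F-ex*(.0411+.06);p[2]=.185;print(p)
delta(p,Rt(yaw+np.pi))
E
```

```text
[[-0.91    0.4145  0.0017  0.4482]
 [ 0.4145  0.91   -0.0004 -0.1577]
 [-0.0017  0.0003 -1.      0.2039]
 [ 0.      0.      0.      1.    ]] [ 0.3989 -0.24   -6.143 ] [-0.0724 -0.0077 -0.0037]
[0.5072 0.0374 0.185 ]
mm [ 27.2 202.   18.6] rv [ 0.0002  0.0011 -0.2668]
```

View pics/w4.png

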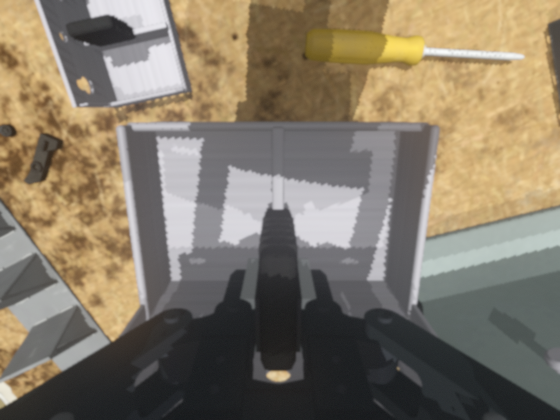

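The bin hangs level and centred in the hand: the front edge is at row 124, exactly as predicted. Now I'll rotate and traverse to the standoff.

{"fn": "carry_out", "kwargs": {"deltas": "10 10 0 0 0 0 1; 20 40 0 0 0 -0.05 1; 27 85 0 0 0 -0.12 1; 27 135 0 0 0 -0.18 1; 27 175 5 0 0 -0.24 1; 27 195 12 0 0 -0.267 1; 27 202 19 0 0 -0.267 1; 27 202 19 0 0 -0.267 1; 27 202 19 0 0 -0.267 1; 27 202 19 0 0 -0.267 1; 27 202 19 0 0 -0.267 1"}}

```text
time_s: 8.55
eef_pos: [0.5077, 0.0364, 0.1857]
eef_rot: [0.001, 0.081, 0.997, -0.0]
wrist_force: [0.7, -0.0, -5.1]
opening: 0.156
grasp_force: 59.5
```

```bash
cat >> h.py <<'E'
YAW=np.radians(-9.2);EX=np.array([np.cos(YAW),np.sin(YAW),0]);EY=np.array([-EX[1],EX[0],0]);F=np.array([.607,.0212,.1697])
def rel():
    o=sensors.get_obs();T=tool();p=T[:3,3]+T[:3,0]*.0009
    d=p-F; print("t",o["time_s"],"gap mm",-(d@EX+.0420)*1e3,"y",d@EY*1e3,"z above entry",(p[2]-.0699+.070-F[2])*1e3)
    w=o["wrist_force"];print("F stand axes",w@EX,w@EY,w[2],"torque",o["torque"],"yaw/pitch",np.degrees(np.arctan2(T[1,0],T[0,0]))-180-np.degrees(YAW),T[2,:2])
E
python3 - <<'E'
from h import *
import cv2
rel();cv2.imwrite("pics/s5.png",vision.camera("scene"));cv2.imwrite("pics/t5.png",vision.camera("top"))
E
```

```text
t 8.55 gap mm 59.399002528748056 y -0.8354184963450408 z above entry 16.0779728062376
F stand axes 0.6812182548583836 0.05999983135975812 -5.0904454695724075 torque [ 0.0385 -0.0149  0.0108] yaw/pitch -0.047495249389571725 [-0.0029 -0.0007]
```

{"fn": "carry_out", "kwargs": {"deltas": "-5 0.8 5 0 0 0 1; -15 0.8 12 0 0 0 1; -28 0.8 16 0 0 0 1; -38 0.8 16 0 0 0 1; -40 0.8 16 0 0 0 1; -40 0.8 16 0 0 0 1; -40 0.8 16 0 0 0 1; -40 0.8 16 0 0 0 1"}}

```text
time_s: 9.65
eef_pos: [0.547, 0.0315, 0.1696]
eef_rot: [0.001, 0.08, 0.997, -0.0]
wrist_force: [-0.5, -0.9, -4.6]
opening: 0.152
grasp_force: 59.6
```

```bash
python3 - <<'E'
from h import *
rel()
E
```

```text
t 9.65 gap mm 19.78529378386572 y 0.5988862852214403 z above entry -0.050007292841131035
F stand axes -0.38722047241517016 -1.0244910183611868 -4.5723380939068825 torque [-0.0028  0.0193 -0.0003] yaw/pitch 0.01935554053066646 [-0.0024 -0.0007]
```

{"fn": "carry_out", "kwargs": {"deltas": "-2 -0.5 0 0 0 0 1; -4 -0.5 0 0 0 0 1; -6 -0.5 0 0 0 0 1; -7 -0.5 0 0 0 0 1; -8 -0.5 0 0 0 0 1; -9 -0.5 0 0 0 0 1; -9 -0.5 0 0 0 0 1; -9 -0.5 0 0 0 0 1"}}

```text
time_s: 10.65
eef_pos: [0.556, 0.0295, 0.1694]
eef_rot: [0.001, 0.08, 0.997, -0.0]
wrist_force: [-0.2, -0.3, -6.2]
opening: 0.154
grasp_force: 59.6
```

```bash
python3 - <<'E'
from h import *
rel()
E
```

```text
t 10.65 gap mm 10.597604225373793 y 0.03956274503237663 z above entry -0.17896930567998237
F stand axes -0.1766446370115181 -0.35098178567133803 -6.2046987685507675 torque [-0.0153 -0.052  -0.0192] yaw/pitch 0.013835635333192542 [-0.0022 -0.0007]
```

Now 0.5 mm per row through the nose contact zone.

{"fn": "carry_out", "kwargs": {"deltas": "-0.5 0 0 0 0 0 1; -1 0 0 0 0 0 1; -1.5 0 0 0 0 0 1; -2 0 0 0 0 0 1; -2.5 0 0 0 0 0 1; -3 0 0 0 0 0 1; -3 0 0 0 0 0 1"}}

```text
time_s: 11.52
eef_pos: [0.5588, 0.0289, 0.1692]
eef_rot: [0.001, 0.08, 0.997, -0.0]
wrist_force: [-2.1, -1.3, -6.5]
opening: 0.157
grasp_force: 59.4
```

```bash
python3 - <<'E'
from h import *
rel()
E
```

```text
t 11.525 gap mm 7.7288985167403705 y -0.06890497126157154 z above entry -0.35897136685827946
F stand axes -1.8335964164676266 -1.6590712827293743 -6.4694136839029674 torque [-0.2132  0.286  -0.1275] yaw/pitch 0.005929256398514937 [-0.0017 -0.0008]
```

{"fn": "carry_out", "kwargs": {"deltas": "-0.5 0 0 0 0 0 1; -1 0 0 0 0 0 1; -1.5 0 0 0 0 0 1; -1.5 0 0 0 0 0 1"}}

```text
time_s: 12.02
eef_pos: [0.56, 0.0288, 0.1692]
eef_rot: [0.0, 0.08, 0.997, -0.0]
wrist_force: [-5.1, -1.7, -6.6]
opening: 0.152
grasp_force: 59.4
```

```bash
python3 - <<'E'
from h import *
rel()
E
```

```text
t 12.025 gap mm 6.553207395745115 y -0.013930713302542265 z above entry -0.36634092901252635
F stand axes -4.745911128960373 -2.4839087760610354 -6.562664201446696 torque [-0.2104  0.8865 -0.1673] yaw/pitch 0.012119352570875819 [-0.001  -0.0008]
```

{"fn": "carry_out", "kwargs": {"deltas": "0 -0.4 0 0 0 0 1; 0 -0.8 0 0 0 0 1; 0 -0.8 0 0 0 0 1"}}

```text
time_s: 12.4
eef_pos: [0.5602, 0.0285, 0.1693]
eef_rot: [0.001, 0.08, 0.997, -0.0]
wrist_force: [-3.3, 1.5, -7.3]
opening: 0.156
grasp_force: 59.3
```

```bash
python3 - <<'E'
from h import *
rel()
E
```

```text
t 12.4 gap mm 6.220840904919776 y -0.314735792671035 z above entry -0.27776262793846596
F stand axes -3.526166830669595 0.9448126072784135 -7.327568008684087 torque [0.3183 0.7118 0.0236] yaw/pitch 0.028644263546039994 [-0.002   0.0001]
```

{"fn": "carry_out", "kwargs": {"deltas": "-0.5 0.1 0.4 0 0 0 1; -1 0.1 0.4 0 0 0 1; -1.5 0.1 0.4 0 0 0 1; -1.5 0.1 0.4 0 0 0 1"}}

```text
time_s: 12.9
eef_pos: [0.5618, 0.0282, 0.1692]
eef_rot: [0.001, 0.08, 0.997, -0.0]
wrist_force: [-3.3, 2.5, -5.3]
opening: 0.154
grasp_force: 59.6
```

```bash
python3 - <<'E'
from h import *
rel()
E
```

```text
t 12.9 gap mm 4.582997500664626 y -0.34322372414415137 z above entry -0.39842555049449113
F stand axes -3.6668092143118525 1.9331384176452742 -5.287902539757952 torque [0.4675 0.7988 0.1335] yaw/pitch 0.02726283991542111 [-0.0022 -0.0002]
```

{"fn": "carry_out", "kwargs": {"deltas": "-0.5 0.4 0 0 0 0 1; -1 0.4 0 0 0 0 1; -1.5 0.4 0 0 0 0 1; -2 0.4 0 0 0 0 1; -2 0.4 0 0 0 0 1"}}

```text
time_s: 13.52
eef_pos: [0.5635, 0.028, 0.1692]
eef_rot: [0.001, 0.08, 0.997, -0.0]
wrist_force: [-6.7, 1.8, -3.2]
opening: 0.155
grasp_force: 59.6
```

```bash
python3 - <<'E'
from h import *
rel()
E
```

```text
t 13.525 gap mm 2.9764350534965955 y -0.21446004091790827 z above entry -0.436485042314555
F stand axes -6.927438808623658 0.7238341440741703 -3.1630452448638002 torque [ 0.3706  1.108  -0.0052] yaw/pitch 0.02122070338778137 [-0.0012 -0.0007]
```

{"fn": "carry_out", "kwargs": {"deltas": "-0.5 0.1 -0.3 0 0 0 1; -1 0.1 -0.3 0 0 0 1; -1.5 0.1 -0.3 0 0 0 1; -2 0.1 -0.3 0 0 0 1; -2 0.1 -0.3 0 0 0 1"}}

```text
time_s: 14.15
eef_pos: [0.5649, 0.0278, 0.1693]
eef_rot: [-0.0, 0.08, 0.997, -0.0]
wrist_force: [-9.2, 2.2, -3.7]
opening: 0.155
grasp_force: 59.8
```

```bash
python3 - <<'E'
from h import *
rel()
E
```

```text
t 14.15 gap mm 1.53988087689675 y -0.179993011213401 z above entry -0.3492724525872293
F stand axes -9.475760604841494 0.7290919300522257 -3.7401048882839154 torque [ 0.2974  1.3592 -0.0294] yaw/pitch 0.018143080107575926 [ 0.0001 -0.0009]
```

{"fn": "carry_out", "kwargs": {"deltas": "-0.4 0 0 0 0 0 1; -0.8 0 0 0 0 0 1; -1.2 0 0 0 0 0 1; -1.2 0 0 0 0 0 1"}}

```text
time_s: 14.65
eef_pos: [0.5652, 0.0279, 0.1692]
eef_rot: [-0.001, 0.08, 0.997, -0.0]
wrist_force: [-12.0, 3.2, -1.1]
opening: 0.153
grasp_force: 60.3
```

```bash
python3 - <<'E'
from h import *
rel()
E
```

```text
t 14.65 gap mm 1.2618413582819872 y -0.04795247528951179 z above entry -0.413482714870822
F stand axes -12.372445234138144 1.1897333571222077 -1.1241299341405244 torque [ 0.3871  1.8066 -0.2721] yaw/pitch 0.0013006819426220062 [ 0.0022 -0.0007]
```

Firm contact: 12 N and the motion has stopped against the plate. I'll ease slightly and start sliding down.

{"fn": "carry_out", "kwargs": {"deltas": "0.4 0.1 0.5 0 0 0 1; 0.4 0.1 1 0 0 0 1; 0.4 0.1 1.5 0 0 0 1; 0.4 0.1 2 0 0 0 1; 0.4 0.1 2.5 0 0 0 1; 0.4 0.1 3 0 0 0 1"}}

```text
time_s: 15.4
eef_pos: [0.5653, 0.0278, 0.1671]
eef_rot: [-0.0, 0.08, 0.997, -0.001]
wrist_force: [-13.4, 3.3, 3.5]
opening: 0.15
grasp_force: 60.7
```

```bash
python3 - <<'E'
from h import *
rel()
E
```

```text
t 15.4 gap mm 1.122910397614224 y -0.13104965031125387 z above entry -2.486599551175445
F stand axes -13.738957275442196 1.1327193434790386 3.4949637178870194 torque [ 0.1188  1.8937 -0.3462] yaw/pitch -0.00033020827693697186 [ 0.0007 -0.0012]
```

{"fn": "carry_out", "kwargs": {"deltas": "0.4 0 0 0 0 0.003 1; 0.8 0 0.5 0 0 0.005 1; 0.8 0 1 0 0 0.005 1; 0.8 0 1.5 0 0 0.005 1; 0.8 0 2 0 0 0.005 1; 0.8 0 2.5 0 0 0.005 1; 0.8 0 3 0 0 0.005 1"}}

```text
time_s: 16.27
eef_pos: [0.5653, 0.0278, 0.1642]
eef_rot: [0.001, 0.083, 0.997, -0.001]
wrist_force: [-9.5, 1.6, -0.1]
opening: 0.155
grasp_force: 60.5
```

```bash
python3 - <<'E'
from h import *
rel()
E
```

```text
t 16.275 gap mm 1.091938288855919 y -0.1693874239657814 z above entry -5.390908076998352
F stand axes -9.672442892337587 0.005232600414783841 -0.10114778899371574 torque [0.1992 1.4193 0.0041] yaw/pitch -0.2667148878906733 [-0.0012 -0.0011]
```

{"fn": "carry_out", "kwargs": {"deltas": "0 0 0.7 0 0 0 1; 0 0 1.4 0 0 0 1; 0 0 2.1 0 0 0 1; 0 0 2.8 0 0 0 1; 0 0 3.5 0 0 0 1; 0 0 4.2 0 0 0 1; 0 0 5 0 0 0 1; 0 0 5.7 0 0 0 1; 0 0 6.4 0 0 0 1"}}

```text
time_s: 17.4
eef_pos: [0.5653, 0.0277, 0.1576]
eef_rot: [0.0, 0.083, 0.997, -0.001]
wrist_force: [-9.4, 2.1, 0.7]
opening: 0.154
grasp_force: 60.5
```

```bash
python3 - <<'E'
from h import *
rel()
E
```

```text
t 17.4 gap mm 1.093338906360014 y -0.1996404876207795 z above entry -12.022513555403986
F stand axes -9.580281208112584 0.5582381116728046 0.6988170954194866 torque [ 0.215   1.3305 -0.0218] yaw/pitch -0.2689763957223352 [-0.0011 -0.0011]
```

{"fn": "carry_out", "kwargs": {"deltas": "0 0 0.7 0 0 0 1; 0 0 1.4 0 0 0 1; 0 0 2.1 0 0 0 1; 0 0 2.8 0 0 0 1; 0 0 3.4 0 0 0 1; 0 0 4 0 0 0 1; 0 0 4 0 0 0 1"}}

```text
time_s: 18.27
eef_pos: [0.5651, 0.0277, 0.1524]
eef_rot: [0.0, 0.083, 0.997, -0.001]
wrist_force: [-5.1, 1.6, -7.5]
opening: 0.155
grasp_force: 59.5
```

```bash
python3 - <<'E'
from h import *
rel()
E
```

```text
t 18.275 gap mm 1.2804220874829062 y -0.29507767194460355 z above entry -17.172506826589412
F stand axes -5.251341515950042 0.7562064750422679 -7.51818234427961 torque [ 0.1602  0.9877 -0.0222] yaw/pitch -0.274710683133053 [-0.0003 -0.0011]
```

The ball is snapping in: Fx dropped and the bin was pulled down. I'll lower further until it stops.

{"fn": "carry_out", "kwargs": {"deltas": "0 0 0.5 0 0 0 1; 0 0 1 0 0 0 1; 0 0 1.5 0 0 0 1; 0 0 2 0 0 0 1; 0 0 2 0 0 0 1"}}

```text
time_s: 18.9
eef_pos: [0.5653, 0.0274, 0.1511]
eef_rot: [0.0, 0.083, 0.997, -0.001]
wrist_force: [-7.3, -0.1, -4.3]
opening: 0.154
grasp_force: 59.9
```

```bash
python3 - <<'E'
from h import *
rel()
E
```

```text
t 18.9 gap mm 1.0774874661541798 y -0.5339299195922438 z above entry -18.549806069002223
F stand axes -7.176213624830181 -1.3007133053042088 -4.26253615231278 torque [0.049  1.0977 0.005 ] yaw/pitch -0.2754426643508783 [-0.0009 -0.0016]
```

{"fn": "carry_out", "kwargs": {"deltas": "0 0 0.5 0 0 0 1; 0 0 1 0 0 0 1; 0 0 1.5 0 0 0 1; 0 0 1.5 0 0 0 1"}}

```text
time_s: 19.4
eef_pos: [0.5653, 0.0274, 0.1508]
eef_rot: [0.0, 0.083, 0.997, -0.001]
wrist_force: [-12.5, 0.6, 3.9]
opening: 0.157
grasp_force: 61.2
```

```bash
python3 - <<'E'
from h import *
rel()
E
```

```text
t 19.4 gap mm 1.0601551298492842 y -0.5328824494758352 z above entry -18.840551062002913
F stand axes -12.411851644213538 -1.4485605290225292 3.8957338479886867 torque [ 0.0688  1.774  -0.0519] yaw/pitch -0.26591020382942254 [-0.0011 -0.0017]
```

It is at the stop: 8 N more with almost no motion. Relax the preload and open.

{"fn": "carry_out", "kwargs": {"deltas": "0.5 0.1 -0.5 0 0 0 1; 1 0.2 -0.9 0 0 0 1; 1 0.2 -0.9 0 0 0 1; 1 0.2 -0.9 0 0 0 0.8; 1 0.2 -0.9 0 0 0 0.5; 1 0.2 -0.9 0 0 0 0; 1 0.2 -0.9 0 0 0 0; 1 0.2 -0.9 0 0 0 0; 1 0.2 -0.9 0 0 0 0; 1 0.2 -0.9 0 0 0 0"}}

```text
time_s: 20.65
eef_pos: [0.565, 0.0281, 0.1503]
eef_rot: [0.001, 0.083, 0.997, -0.0]
wrist_force: [0.1, 0.2, 0.0]
opening: 1.001
grasp_force: 0.0
```

```bash
python3 - <<'E'
from h import *
rel();o=sensors.get_obs();print(o["opening"],o["grasp_force"])
E
```

```text
t 20.65 gap mm 1.5146141876551042 y 0.11379305447976247 z above entry -19.263947716064738
F stand axes 0.0926268473498098 0.1800290317399102 0.04989031119703219 torque [-0.0286  0.0022 -0.0094] yaw/pitch -0.27411450760495093 [-0.0023 -0.0007]
1.0010924779589632 0.0
```

Released with zero force. Next I'll rise straight up, back off, and look.

{"fn": "carry_out", "kwargs": {"deltas": "0 0 -10 0 0 0 0; 0 0 -30 0 0 0 0; 0 0 -60 0 0 0 0; 0 0 -90 0 0 0 0; 30 0 -110 0 0 0 0; 60 0 -120 0 0 0 0; 90 0 -120 0 0 0 0; 90 0 -120 0 0 0 0; 90 0 -120 0 0 0 0; 90 0 -120 0 0 0 0"}}

```text
time_s: 21.9
eef_pos: [0.4766, 0.0429, 0.2702]
eef_rot: [0.001, 0.083, 0.997, -0.0]
wrist_force: [0.3, -0.1, 0.0]
opening: 1.0
grasp_force: 0.0
```

```bash
python3 - <<'E'
from h import *
T=tool();w=vision.camera("wrist");s=vision.camera("scene");np.save("pics/T6.npy",T)
cv2.imwrite("pics/w6.png",w)
a=cv2.resize(s[120:260,180:370],None,fx=2.1,fy=2.1);b=w[:, :]
h=np.zeros((420,800,3),np.uint8);h[:294,:399]=a;h[:300,400:]=cv2.resize(b,(400,300))
cv2.imwrite("pics/c6.png",h[:300])
# expected heights of back top corners if home (bin z .0812) in wrist view
for z in(.0808,.0825):
    o=F-EX*.0425;o[2]=z
    print(z,[np.round(proj(*cam("wrist",T),o+EX*.042+EY*y+[0,0,.11]),1) for y in(-.075,.075)])
E
```

```text
0.0808 [array([182.5, 378.4]), array([371.2, 378. ])]
0.0825 [array([182., 380.]), array([371.7, 379.6])]
```

View pics/c6.png

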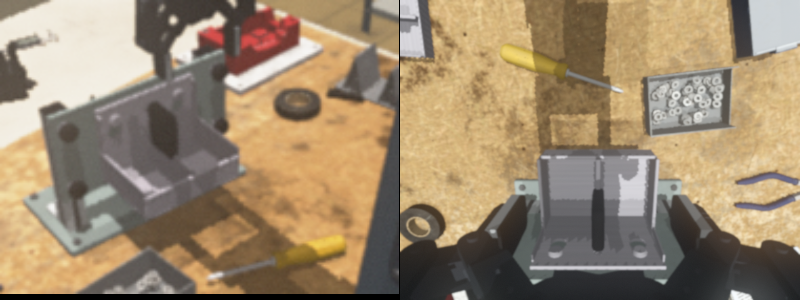

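The bin hangs clear of the bench, level and square on the plate. Its back's top edge spans columns 182–371 of the wrist image, as predicted, and the tray, screwdriver and pliers look untouched.

```bash
python3 -c "
from bench import ctrl; print(ctrl.hand_in())"
```

```text
the job is handed in; nothing more can be done
None
```

The clip bin hangs on both studs, level and against the plate; the fall in push force as it dropped the last few millimetres says the spring ball clicked in. I let go and handed the job in at about 22 s, and no verdict came back.

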